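# Push the tile carton down the freshly varnished storage lane

### The arm

A 6-joint arm with a two-finger parallel gripper is mounted at the origin on the work surface. World frame = base frame: x ahead of the robot, y to its left, z up, the work surface at z = 0. Lengths are in m, angles in rad, forces in N, time in s.
With the tool pointing down it reaches from about 0.35 to 0.725 m from the base axis. Payload 4.3 kg.
Tool frame: the origin (TCP) lies on the centre line of the jaws, within the pads' length; the fingertips stand 11 mm ahead of it and the grasp point (between the pads) lies 8 mm behind it (r.tcp_to_tips is the z of the fingertips in the tool frame, in m); z points along the fingers, y is the line along which they close (so a half turn about z gives the same grasp; the last joint's range is limited). The gripper opens to 85 mm and grips with 20 to 120 N. Pads are 22 mm wide; open, the fingers measure 114 mm over their backs; the gripper's body (76 mm by 85 mm) begins 54 mm behind the grasp point. The pads swing forward as they close: fully open they stand 13 mm farther back than shut.
Start: joints at [1.044, 0.377, 0.081, 1.274, 0, 1.46], TCP at [0.233, 0.526, 0.242] pointing down, gripper open.
Joint ranges: [-2.72, 2.72], [-0.84, 1.66], [-1.02, 1.22], [-1.77, 2.12], [-1.37, 1.28], [-3.14, 3.14]. Speed limits (rad/s): [2.57, 2.57, 3.14, 3.14, 3.14, 3.14].

### API

Orientations are given as a unit quaternion [x, y, z, w].
In Python, from bench import r gives the robot as it stands.
- The arm moves only by the shell command python3 -m jog 'ROWS' [FORCE]. ROWS is JSON, a list of rows, each a list of 5 numbers: the shift along the tool's x, y, z as a fraction of full scale, then the turn about the tool's z as a fraction of full scale, then the opening, from -1 (shut) to 1 (fully open). A call has 1 to 8 rows; each row shifts and turns the commanded pose from where the row before left it, along the tool's axes as they then stand; what a row does not reach is not made up. Full scale, the value 1, is 40 mm for a shift and 0.1 rad for a turn. A row lasts 1/10 s, in which the tool goes at most 50 mm and 8.59 degrees, less where a joint would pass 70% of its speed; a pose out of reach is approached as far as the arm can. A call with a number of a shift or a turn outside -1 to 1 is refused whole. A call with a gripper value outside its range is refused whole. The fingers move at their own pace and stop on an object; FORCE is the grip in N (left out, the last holds). Time passes only in rows, so rows that do not move let the fingers close. It gives the time, the measured TCP pose, the force, the opening and the grip force at its end, in the units of the state.
- r.get_obs(): the state, without advancing time (a new reading comes with each control period).
- r.capture(name): name is "scene" or "top" or "wrist"; returns the picture (480x640x3 uint8, red, green, blue); there is no depth.
- r.camera_params(name): a dict with "mtx" (3x3 intrinsics, pixels), "k1" (the pictures are not rectified: a ray, as slopes to the right and down, at radius r is drawn at 1 + k1 r^2 times it, then the intrinsics apply), "R" (3x3) and "t" (3): a world point X has camera coordinates R X + t; the wrist camera has in their place "T_tool_cam" (4x4, takes a point from camera to tool coordinates, whose origin is the TCP and whose axes are the flange's). Camera axes: x right, y down, z forward; pixel columns grow to the right and rows downward; lengths in m; the calibration is good to about 2 mm. A picture is of the moment at which its call begins: read the wrist's pose just before it. camera_params takes no time and is no camera call.
- r.close_job(): hands the job in; it is judged then, once.
Trained networks look in the newest picture that a camera, given by its name, has taken for a name from the list of things; names that differ only in an ending like _2 or _b are one class to them, and where a whole thing is asked for, a point or a joint stands for the part that bears it (a point fixed in the world has none). Each returns a list of dicts, best first, with "p" (0 to 1); they miss things now and then, are a little off and sometimes report something else, mostly with a low value. They report only what shows in the picture. A call takes as long as a camera call. They do not tell look-alikes from the thing itself.
- r.silhouettes(target, camera): "region" (480x640 bool, what is visible of it) and "extent" ([left, top, right, bottom] in pixels, round what is visible of it).
The state is a dict: "clock": time; "q": joint angles; "joint_vel": joint speeds; "tau": joint torques, N m; "tool_pos": TCP position; "tool_rot": TCP orientation; "force": force on the tool from outside, world axes, zero at the start; "ft_torque": the same for the moment, N m; "width": finger opening in m; "finger_force": force on a finger pad.
Only numpy, scipy, OpenCV 4.12 (cv2) and the standard library are available. Lean on these libraries where they do the work, as an engineer would, in place of code of your own. Each camera call takes 0.05 s, during which the arm holds its last target. There are 200 camera calls.

### The job

Push the small cardboard carton across the white board and down the lane between the two low wooden guide rails, until it rests against the end stop. The rails are freshly varnished and still tacky: neither the carton nor the robot may touch them at any time, so bring the carton into line first. Only push it with the fingers, keeping it flat on the board (no pinching, lifting or tipping), leave the bottle, paper cup and jar alone, and finish clear of everything.

Things in the scene. Friction and masses are not known exactly. Their poses are not given: they have to be found in the camera images.
- lane: Fixed white board flat on the table, 260 mm wide (y), 12 mm thick. Origin: centre of the lane's mouth, on the board's underside (its top is at z 12 mm). x runs down the lane to the end stop, z up. The board spans x -235 to +225 mm: up to x 0 it is a bare apron, then the lane, x 0 to 200 mm, 120 mm wide (y -60 to +60 mm) between the rails.
- end_stop: Fixed wooden block across the lane's end, 15 mm thick, 156 mm wide, 40 mm high above the board. Origin: on the board's top, middle of its face towards the mouth (x 200 mm of the lane's frame); same axes as the lane. The carton may touch it.
- rail_left: Fixed bare-wood guide rail on the board, 200 mm long, 18 mm wide, 25 mm high (its top is 37 mm above the table). Origin: middle of its mouth-side end, on the board's top, at y +69 mm of the lane's frame (inner face at +60 mm); x runs along it to the end stop.
- rail_right: The matching guide rail on the other side, at y -69 mm of the lane's frame (inner face at -60 mm); same size, origin and axes.
- carton: Closed carton, paper tape along x over its top: 95 mm long (x), 100 wide (y), 75 high; 0.35 to 0.7 kg. Origin: centre of its underside, z up. Slides without tipping if pushed up to 50 mm above the board; stops with the push. Starts on the apron, up to 30 mm off the lane's centre line, turned up to 0.25 rad, +x side towards the lane. Against the stop its origin is at x 152.5 mm of the lane.
- bottle: Bystander: green glass bottle, 74 mm across, 270 mm high, on the table beyond the end stop. Origin: centre of its underside.
- cup: Bystander: paper cup, 84 mm across, 110 mm high, on the table beside the lane. Origin: centre of its underside.
- jar: Bystander: low white jar with a steel cap, 72 mm across, 85 mm high, on the table beside the lane. Origin: centre of its underside.
Not all that is in view belongs to the job. Leave any green look-alike of the carton alone.

How it is judged:
At the end, for the whole second after the job is handed in: The carton lies flat on the board between the rails, within 6 mm of the end stop, its middle within 12 mm of the lane's centre line and square to it within 0.15 rad, and at rest (x of carton in the frame of lane between 0.1465 and 0.156 m and y of carton in the frame of lane between -0.012 and 0.012 m and z of carton in the frame of lane below 0.016 m and angle between the x axis of carton and the x axis of lane, either way round below 0.15 rad and angle between carton's own z axis and vertical below 0.05 rad and linear speed of carton below 0.01 m/s); the robot touches nothing.
It fails at once if the carton touches a guide rail (contact force between carton and rail_left above 0.2 N or contact force between carton and rail_right above 0.2 N).
It fails at once if the robot touches a guide rail (contact force between any of the arm, the fingers and rail_left above 0.2 N or contact force between any of the arm, the fingers and rail_right above 0.2 N).
It fails at once if the carton is lifted off the board (10 mm) or tipped (0.2 rad) (z of carton in the frame of lane above 0.022 m or angle between carton's own z axis and vertical above 0.2 rad).
It fails at once if a bystander is moved 15 mm or tipped (distance of any of bottle, cup, jar from where it was at the start of the episode above 0.015 m or angle between any of bottle, cup, jar's own z axis and vertical above 0.2 rad).
It also fails if it takes over 72 s, if anything falls off the work surface, if the arm or the gripper's body presses on something with over 40 N, if the wrist force passes 120 N, or if a joint passes its speed limit or range.

## Working session

There is one attempt and no reset: what is moved stays moved. The work goes in short steps, Python scripts to look and compute and a shell command to move; the robot and the scene stay as the last step left them, time stands still between calls to the robot, and variables do not carry over. Pictures are saved under pics/ and viewed, at most 10 in all, crops included, and the job is handed in when it is done.

```bash
mkdir -p pics; ls
python3 - <<'E'
from bench import r
import cv2,numpy as np
o=r.get_obs();print({k:np.round(v,3) for k,v in o.items()})
for c in("scene","top"):
    cv2.imwrite(f"pics/{c}0.png",r.capture(c)[:,:,::-1])
    print(c,r.camera_params(c))
    for t in("carton","lane","end_stop","rail_left","cup","jar","bottle"):
        for d in r.silhouettes(t,c)[:3]:print(t,round(d["p"],2),d["extent"])
E
```

```text
pics
{'clock': np.float64(0.0), 'q': array([1.044, 0.378, 0.08 , 1.274, 0.   , 1.46 ]), 'joint_vel': array([-0.   , -0.001, -0.001,  0.002, -0.002, -0.003]), 'tau': array([-1.0000e-03, -4.6360e+01,  2.6988e+01,  2.1000e-02,  0.0000e+00,
       -0.0000e+00]), 'tool_pos': array([0.232, 0.525, 0.241]), 'tool_rot': array([ 0.207,  0.978, -0.001, -0.   ]), 'force': array([-0.026, -0.504, -0.76 ]), 'ft_torque': array([-0.04 ,  0.018,  0.021]), 'finger_force': np.float64(0.0), 'width': np.float64(0.085)}
scene {'mtx': array([[526.16830985,   0.        , 319.49074839],
       [  0.        , 526.16830985, 235.02970843],
       [  0.        ,   0.        ,   1.        ]]), 'k1': -0.009432521025311022, 'R': array([[ 0.73007184,  0.68329642, -0.01005516],
       [ 0.46498832, -0.5074944 , -0.72542077],
       [-0.50078035,  0.52493375, -0.68823223]]), 't': array([-0.41051077, -0.19809319,  1.40483688])}
carton 0.95 [270.5, 332.1, 329.8, 400.4]
carton 0.68 [82.3, 262.6, 155.4, 331.7]
carton 0.61 [209.6, 235.6, 280.3, 308.1]
lane 0.63 [171.0, 176.6, 396.6, 351.5]
end_stop 0.6 [329.4, 173.7, 381.2,
[... 261 characters left out ...]
  ,   0.        ,   1.        ]]), 'k1': -0.1411999800412971, 'R': array([[ 5.58812308e-03, -9.99983963e-01,  9.19932911e-04],
       [-9.89928810e-01, -5.66206191e-03, -1.41452795e-01],
       [ 1.41455735e-01, -1.20212465e-04, -9.89944575e-01]]), 't': array([0.0125252 , 0.56341963, 1.20957318])}
carton 0.78 [443.7, 301.3, 507.4, 362.3]
carton 0.77 [391.9, 144.8, 450.9, 206.3]
carton 0.65 [360.6, 249.6, 411.4, 297.7]
lane 0.85 [228.5, 216.0, 426.7, 333.3]
end_stop 0.9 [230.7, 242.3, 242.3, 311.3]
rail_left 0.94 [239.9, 302.5, 327.6, 309.7]
cup 0.8 [223.9, 174.1, 263.8, 216.6]
cup 0.16 [242.2, 241.6, 325.7, 250.9]
jar 0.89 [298.4, 171.3, 326.9, 206.0]
bottle 0.71 [176.6, 225.7, 226.4, 266.0]
```

View pics/top0.png

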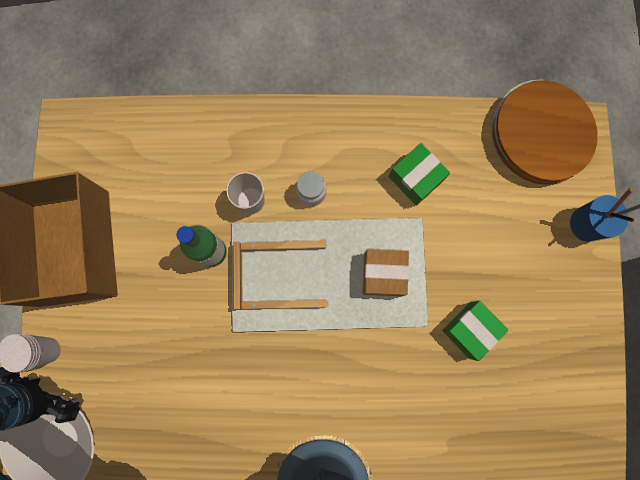

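View pics/scene0.png

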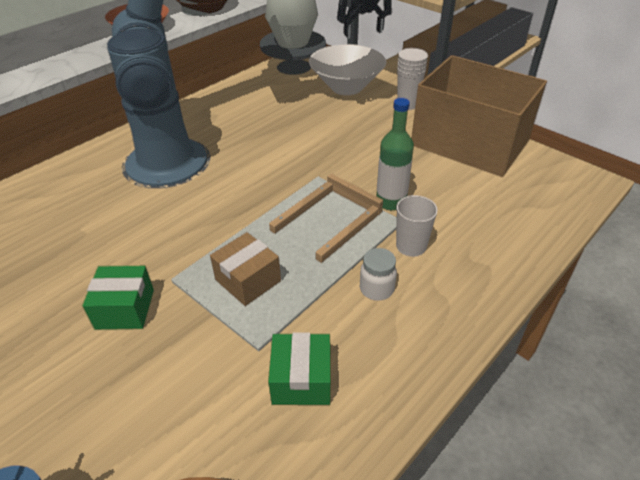

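The top view shows the carton on the apron at about (386,273). The lane opens to the right, with the rails at rows 245 and 304 and the stop at column 237. The green look-alikes are at (420,173) and (477,330). In the scene view the carton is at (246,267).

```bash
cat > h.py <<'E'
from bench import r
import cv2,numpy as np
from scipy.optimize import minimize
def proj(P,X):
    c=X@P["R"].T+P["t"]; s=c[:,:2]/c[:,2:]; s=s*(1+P["k1"]*(s**2).sum(1,keepdims=True))
    return s@np.diag(np.diag(P["mtx"])[:2])+P["mtx"][:2,2]
def box(x0,x1,y0,y1,z0,z1): return np.array([[x,y,z] for x in(x0,x1) for y in(y0,y1) for z in(z0,z1)])
def place(p,B): 
    c,s=np.cos(p[2]),np.sin(p[2]); return B@np.array([[c,s,0],[-s,c,0],[0,0,1]])+[p[0],p[1],0]
def render(P,p,boxes,S=4):
    m=np.zeros((480*S,640*S),np.uint8)
    for B in boxes: cv2.fillConvexPoly(m,cv2.convexHull(np.float32((proj(P,place(p,B))+.5)*S)).round().astype(np.int32),1)
    return cv2.resize(m.astype(np.float32),(640,480),interpolation=cv2.INTER_AREA)
def fit(masks,boxes,p0,d=(.02,.02,.1)):
    # masks: {cam:(mask,weight)}
    def cost(u):
        p=np.array(p0)+np.array(u)*d; t=0
        for c,m in masks.items(): t+=np.abs(render(r.camera_params(c),p,boxes)-m).sum()/m.sum()
        return t
    s=minimize(cost,[0,0,0],method="Nelder-Mead",options=dict(initial_simplex=[[-.7,-.7,-.7],[1,0,0],[0,1,0],[0,0,1]],xatol=.005,fatol=1e-4,maxiter=300))
    return np.array(p0)+s.x*d,s.fun
CARTON=[box(-.0475,.0475,-.05,.05,.012,.087)]
LANE=[box(-.235,.225,-.13,.13,0,.012)]
RAILS=[box(0,.2,.06,.078,.012,.037),box(0,.2,-.078,-.06,.012,.037),box(.2,.215,-.078,.078,.012,.052)]
def brown(img,ext):
    # carton incl. tape: non-green, non-board region within hull
    hsv=cv2.cvtColor(img,cv2.COLOR_RGB2HSV); m=((hsv[...,1]>70)&(hsv[...,0]<25)).astype(np.uint8)
    k=np.zeros_like(m);l,t,rr,b=[int(v) for v in ext];k[t-4:b+5,l-4:rr+5]=1;m&=k
    return m
def carton_pose(p0,cams=("top","scene"),each=True):
    ms={}
    for c in cams:
        r.capture(c); P=r.camera_params(c); u=proj(P,place(p0,CARTON[0])).mean(0)
        D=[d for d in r.silhouettes("carton",c)]
        D.sort(key=lambda d:np.hypot((d["extent"][0]+d["extent"][2])/2-u[0],(d["extent"][1]+d["extent"][3])/2-u[1]))
        ms[c]=D[0]["region"].astype(np.float32); print(c,D[0]["p"],D[0]["extent"])
    if each:
        for c in ms: print(c,fit({c:ms[c]},CARTON,p0))
    return fit(ms,CARTON,p0)
def inlane(L,p):
    c,s=np.cos(L[2]),np.sin(L[2]);d=np.array(p[:2])-L[:2]
    return np.array([c*d[0]+s*d[1],-s*d[0]+c*d[1],p[2]-L[2]])
E
cat > g.py <<'E'
from h import *
E
python3 - <<'E'
from h import *
p=carton_pose((.46,-.12,1.57)); print("carton",p)
L0=(.47,.0,1.57)
ms={}
for c in("top","scene"):
    img=r.capture(c); hsv=cv2.cvtColor(img,cv2.COLOR_RGB2HSV)
    D=r.silhouettes("lane",c)[0]["region"]
    l=cv2.convexHull(np.argwhere(D)[:,::-1].astype(np.int32)); m=np.zeros((480,640),np.float32)
    # board: low saturation pixels near the region, hull of largest component
    g=((hsv[...,1]<45)&(hsv[...,2]>90)).astype(np.uint8); g=cv2.morphologyEx(g,cv2.MORPH_OPEN,np.ones((3,3)))
    n,lab,st,_=cv2.connectedComponentsWithStats(g); z=np.unique(lab[D&(g>0)],return_counts=True); i=z[0][z[1].argmax()]
    ms[c]=(lab==i).astype(np.uint8); cv2.imwrite(f"pics/m_{c}.png",ms[c]*255); print(c,st[i])
m=ms["top"]; q=cv2.convexHull(np.argwhere(m)[:,::-1].astype(np.int32)); f=np.zeros((480,640),np.uint8); cv2.fillConvexPoly(f,q,1)
L,e=fit({"top":f.astype(np.float32)},LANE,L0); print("lane board",L,e)
R={}
for c in("top","scene"):
    s=np.zeros((480,640),bool)
    for t in("rail_left","end_stop"):
        for d in r.silhouettes(t,c):
            if d["p"]>.3:s|=d["region"]; print(c,t,d["p"],d["extent"])
    R[c]=s.astype(np.float32); print(c,fit({c:R[c]},RAILS,L))
L2,e=fit(R,RAILS,L);print("rails",L2,e)
for l in(L,L2):print(inlane(l,p[0]))
im=r.capture("top").copy()
for l,col in((L,(255,0,0)),(L2,(0,0,255))):
    for B in LANE+RAILS: cv2.polylines(im,[cv2.convexHull(np.float32(proj(r.camera_params("top"),place(l,B)))).round().astype(np.int32)],True,col)
cv2.polylines(im,[cv2.convexHull(np.float32(proj(r.camera_params("top"),place(p[0],CARTON[0])))).round().astype(np.int32)],True,(255,0,255))
cv2.imwrite("pics/fit.png",cv2.resize(im[200:350,200:450],None,fx=3,fy=3)[:,:,::-1])
E
```

```text
top 0.75 [360.4, 250.4, 408.8, 297.2]
scene 0.75 [207.8, 234.0, 282.7, 306.2]
top (array([ 0.49497945, -0.14033426,  1.52398721]), np.float64(0.027191942557692528))
scene (array([ 0.49310042, -0.14009856,  1.52477007]), np.float64(0.03176705539226532))
carton (array([ 0.49446616, -0.14057566,  1.53014916]), np.float64(0.06774628162384033))
top [  232   218   195   114 16902]
scene [  172   160   265   190 18200]
lane board [ 0.49337189 -0.00668284  1.6042449 ] 0.008251819759607315
top rail_left 0.89 [240.0, 299.7, 326.1, 310.9]
top (array([ 0.49547298, -0.02085   ,  1.60551621]), np.float64(2.229262590408325))
scene rail_left 0.98 [268.6, 180.2, 331.7, 235.8]
scene end_stop 0.63 [330.7, 172.0, 383.6, 214.2]
scene (array([ 0.49473479, -0.00530306,  1.61588261]), np.float64(0.7060131430625916))
rails [ 0.49407841 -0.00797641  1.60179015] 2.9603474140167236
[-0.13385453  0.00338403 -0.07409574]
[-0.13254758  0.00372153 -0.07164099]
```

View pics/fit.png

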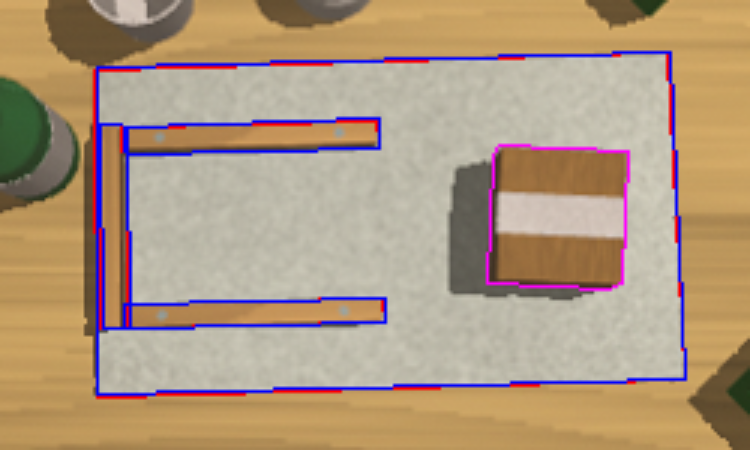

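The board and carton outlines fit well. In the lane's frame the carton is at x -134 mm, y +3 mm, turned -0.075 rad, so a straight push with two spread fingers should square it up. First I turn the tool to the lane's direction.

```bash
python3 -m jog '[[0,0,0,1,0.4],[0,0,0,1,0.4],[0,0,0,1,0.4],[0,0,0,1,0.4],[0,0,0,1,0.4],[0,0,0,1,0.4],[0,0,0,1,0.4],[0,0,0,1,0.4]]' && python3 -m jog '[[0,0,0,1,0.4],[0,0,0,1,0.4],[0,0,0,1,0.4],[0,0,0,0.2,0.4],[0,0,0,0,0.4]]'
cat > g.py <<'E'
from h import *
from scipy.spatial.transform import Rotation as Ro
L=np.array([0.4934,-0.0067,1.604])
def go(lx,ly,z):
    o=r.get_obs();M=Ro.from_quat(o["tool_rot"]).as_matrix();t=place(L,np.array([[lx,ly,z]]))[0]
    yaw=np.arctan2(M[1,0],M[0,0])
    print("lane tcp",inlane(L,[*o["tool_pos"][:2],yaw]).round(4),"z",o["tool_pos"][2].round(4),"width",o["width"].round(4),"clock",o["clock"],"F",o["force"].round(1))
    print("target",t.round(3),"tool shift/40mm",(M.T@(t-o["tool_pos"])/.04).round(3),"turn/0.1",((yaw-L[2])/.1).round(3))
E
python3 -c "
from g import *
print(r.tcp_to_tips);go(-.225,.003,.2)"
```

```text
clock: 2.25
tool_pos: [0.2328, 0.5258, 0.2423]
tool_rot: [0.573, 0.819, 0.0, -0.0]
force: [-0.4, 0.1, -0.2]
width: 0.0598
finger_force: 0.0
clock: 2.75
tool_pos: [0.2328, 0.5258, 0.2423]
tool_rot: [0.694, 0.72, 0.0, -0.0]
force: [-0.7, 0.4, -0.1]
width: 0.0597
finger_force: 0.0
0.011Traceback (most recent call last):
  File "<string>", line 3, in <module>
    print(r.tcp_to_tips);go(-.225,.003,.2)
                         ~~^^^^^^^^^^^^^^^
  File "g.py", line 7, in go
    print("lane tcp",inlane(L,[*o["tool_pos"][:2],yaw]).round(4),"z",o["tool_pos"][2].round(4),"width",o["width"].round(4),"clock",o["clock"],"F",o["force"].round(1))
                                                                                                       ^^^^^^^^^^^^^^^^
AttributeError: 'float' object has no attribute 'round'
```

```bash
sed -i 's/o\["width"\].round(4)/round(o["width"],4)/' g.py; python3 -c "
from g import *
go(-.225,.003,.2)"
```

```text
lane tcp [0.5409 0.2428 0.0022] z 0.2423 width 0.0597 clock 2.75 F [-0.7  0.4 -0.1]
target [ 0.498 -0.232  0.2  ] tool shift/40mm [-19.16    5.952   1.057] turn/0.1 0.022
```

```bash
python3 -m jog '[[-0.8,0.25,0,0,0.4],[-0.8,0.25,0,0,0.4],[-0.8,0.25,0,0,0.4],[-0.8,0.25,0,0,0.4],[-0.8,0.25,0,0,0.4],[-0.8,0.25,0,0,0.4],[-0.8,0.25,0,0,0.4],[-0.8,0.25,0,0,0.4]]' >/dev/null && python3 -m jog '[[-0.8,0.25,0,0,0.4],[-0.8,0.25,0,0,0.4],[-0.8,0.25,0,0,0.4],[-0.8,0.25,0,0,0.4],[-0.8,0.25,0,0,0.4],[-0.8,0.25,0,0,0.4],[-0.8,0.25,0,0,0.4],[-0.8,0.25,0,0,0.4]]' >/dev/null && python3 -m jog '[[-0.8,0.25,0,0,0.4],[-0.8,0.25,0,0,0.4],[-0.8,0.25,0,0,0.4],[-0.8,0.25,0,0,0.4],[-0.8,0.25,0,0,0.4],[-0.8,0.25,0,0,0.4],[-0.8,0.25,0,0,0.4],[0,0,0,0,0.4]]'; python3 -c "
from g import *
go(-.225,.003,.05)"
```

```text
clock: 5.15
tool_pos: [0.4889, -0.2056, 0.242]
tool_rot: [0.696, 0.718, -0.0, 0.001]
force: [0.4, -0.2, -0.2]
width: 0.0598
finger_force: 0.0
lane tcp [-0.1987  0.0111 -0.0015] z 0.242 width 0.0598 clock 5.15 F [ 0.4 -0.2 -0.2]
target [ 0.498 -0.232  0.05 ] tool shift/40mm [-0.65   0.197  4.8  ] turn/0.1 -0.015
```

```bash
python3 -m jog '[[-0.65,0.2,0,0,0.4],[0,0,0.8,0,0.4],[0,0,0.8,0,0.4],[0,0,0.8,0,0.4],[0,0,0.8,0,0.4],[0,0,0.8,0,0.4],[0,0,0.8,0,0.4],[0,0,0,0,0.4]]'; python3 -c "
from g import *
import cv2
go(-.19,.003,.05)
cv2.imwrite('pics/down.png',r.capture('scene')[180:380,120:400].repeat(2,0).repeat(2,1)[:,:,::-1])"
```

```text
clock: 5.95
tool_pos: [0.4928, -0.2248, 0.0463]
tool_rot: [0.694, 0.72, -0.001, -0.004]
force: [-1.7, 0.7, 0.5]
width: 0.06
finger_force: 0.0
lane tcp [-0.218   0.0078  0.0023] z 0.0463 width 0.06 clock 5.95 F [-1.7  0.7  0.5]
target [ 0.497 -0.197  0.05 ] tool shift/40mm [ 0.7    0.122 -0.089] turn/0.1 0.023
```

View pics/down.png

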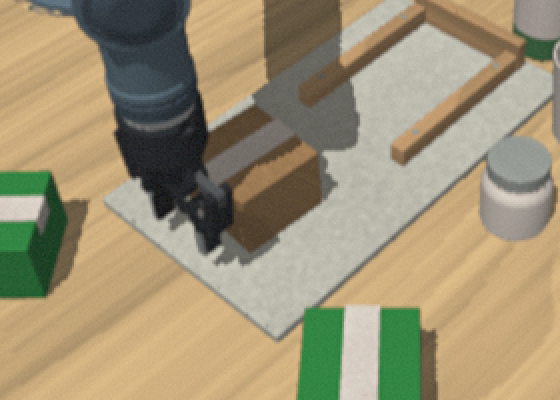

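The fingers are down behind the carton's rear face and clear of it. Now a slow push along the apron to square it.

```bash
python3 -m jog '[[0.1,0.1,-0.05,0,0.4],[0.25,0,0,0,0.4],[0.25,0,0,0,0.4],[0.25,0,0,0,0.4],[0.25,0,0,0,0.4],[0.25,0,0,0,0.4],[0.25,0,0,0,0.4],[0,0,0,0,0.4]]'; python3 -c "
from g import *
go(.094,.003,.05)
p=carton_pose((.494,-.11,1.6));print(p,inlane(L,p[0]))"
```

```text
clock: 6.8
tool_pos: [0.4996, -0.1626, 0.0536]
tool_rot: [0.694, 0.72, 0.001, 0.001]
force: [0.3, -0.1, 5.0]
width: 0.06
finger_force: 0.0
lane tcp [-0.156  -0.001   0.0024] z 0.0536 width 0.06 clock 6.8 F [ 0.3 -0.1  5. ]
target [0.487 0.087 0.05 ] tool shift/40mm [ 6.25  -0.086  0.086] turn/0.1 0.024
top 0.68 [343.5, 253.7, 393.8, 300.1]
scene 0.78 [229.4, 223.7, 291.6, 293.0]
top (array([ 0.49016852, -0.10081317,  1.61216174]), np.float64(0.12605071067810059))
scene (array([ 0.48788106, -0.10281598,  1.58126922]), np.float64(0.8760342001914978))
(array([ 0.48982376, -0.10239492,  1.60089233]), np.float64(1.0141472816467285)) [-0.09552345  0.00675111 -0.00310767]
```

The carton is square now and sits about 6 mm to the left of the centre line. I'll nudge it sideways with the shut fingers while it's still on the apron: back off, go up, and look.

```bash
python3 -m jog '[[-0.5,0,0,0,0.4],[-0.5,0,0,0,0.4],[0,0,-0.8,0,-1],[0,0,-0.8,0,-1],[0,0,-0.8,0,-1],[-0.4,0,-0.2,0,-1],[-0.4,0,0,0,-1],[0,0,0,0,-1]]'; python3 -c "
from g import *
go(-.095,.1,.15)
p=carton_pose((.494,-.11,1.6));print(p,inlane(L,p[0]))
go(-.095,.1,.15)"
```

```text
clock: 7.8
tool_pos: [0.5006, -0.2364, 0.1556]
tool_rot: [0.696, 0.718, -0.0, -0.0]
force: [0.6, 0.7, -0.0]
width: 0.0003
finger_force: 0.0
lane tcp [-0.2298  0.0004 -0.0008] z 0.1556 width 0.0003 clock 7.8 F [ 0.6  0.7 -0. ]
target [ 0.397 -0.105  0.15 ] tool shift/40mm [ 3.369 -2.492  0.143] turn/0.1 -0.008
top 0.63 [346.3, 253.4, 393.6, 300.4]
scene 0.76 [223.4, 226.1, 293.5, 295.2]
top (array([ 0.49002342, -0.1030134 ,  1.60547893]), np.float64(0.03075592964887619))
scene (array([ 0.48759363, -0.10463582,  1.59644815]), np.float64(0.03350983187556267))
(array([ 0.48952357, -0.10370535,  1.61368484]), np.float64(0.08252968639135361)) [-0.09682319  0.00709464  0.00968484]
lane tcp [-0.2278  0.0012  0.0009] z 0.1548 width 0.0003 clock 8.0 F [-0.1  0.2 -0.4]
target [ 0.397 -0.105  0.15 ] tool shift/40mm [ 3.322 -2.467  0.135] turn/0.1 0.009
```

```bash
python3 -m jog '[[0.6,-0.5,0,0,-1],[0.6,-0.5,0,0,-1],[0.6,-0.5,0,0,-1],[0.6,-0.5,0,0,-1],[0.6,-0.4,0,0,-1],[0.3,-0.07,0,0,-1],[0,0,0,0,-1],[0,0,0,0,-1]]'; python3 -c "
from g import *
go(-.095,.1,.05)"
```

```text
clock: 8.8
tool_pos: [0.3986, -0.1074, 0.1564]
tool_rot: [0.695, 0.719, 0.0, 0.001]
force: [-0.1, -0.3, -0.3]
width: 0.0002
finger_force: 0.0
lane tcp [-0.0975  0.098   0.0015] z 0.1564 width 0.0002 clock 8.8 F [-0.1 -0.3 -0.3]
target [ 0.397 -0.105  0.05 ] tool shift/40mm [ 0.064 -0.052  2.66 ] turn/0.1 0.015
```

```bash
python3 -m jog '[[0,0,0.65,0,-1],[0,0,0.65,0,-1],[0,0,0.65,0,-1],[0,0,0.65,0,-1],[0,0.2,0,0,-1],[0,0.2,0,0,-1],[0,0.2,0,0,-1],[0,0,0,0,-1]]'; python3 -c "
from g import *
go(-.095,.07,.05)
p=carton_pose((.494,-.11,1.6));print(p,inlane(L,p[0]))
go(-.095,.07,.05)
cv2.imwrite('pics/side.png',cv2.resize(r.capture('top')[200:350,200:450],None,fx=3,fy=3)[:,:,::-1])"
```

```text
clock: 9.6
tool_pos: [0.425, -0.1071, 0.0538]
tool_rot: [0.695, 0.719, 0.001, 0.002]
force: [-0.6, -0.5, 0.6]
width: 0.0
finger_force: 0.0
lane tcp [-0.0981  0.0717  0.0013] z 0.0538 width 0.0 clock 9.6 F [-0.6 -0.5  0.6]
target [ 0.427 -0.104  0.05 ] tool shift/40mm [0.076 0.041 0.095] turn/0.1 0.013
top 0.86 [345.6, 246.8, 390.3, 294.7]
scene 0.64 [224.8, 225.6, 297.8, 300.1]
top (array([ 0.50404413, -0.10254178,  1.60466802]), np.float64(0.7935441732406616))
scene (array([ 0.50056989, -0.10432093,  1.60434801]), np.float64(0.030659692361950874))
(array([ 0.50362458, -0.1033276 ,  1.62613898]), np.float64(0.8669764995574951)) [-0.09691377 -0.00701114  0.02213898]
lane tcp [-0.0974  0.0738  0.001 ] z 0.0532 width -0.0002 clock 9.8 F [ 0.6 -0.   1.2]
target [ 0.427 -0.104  0.05 ] tool shift/40mm [0.06  0.095 0.079] turn/0.1 0.01
```

View pics/side.png

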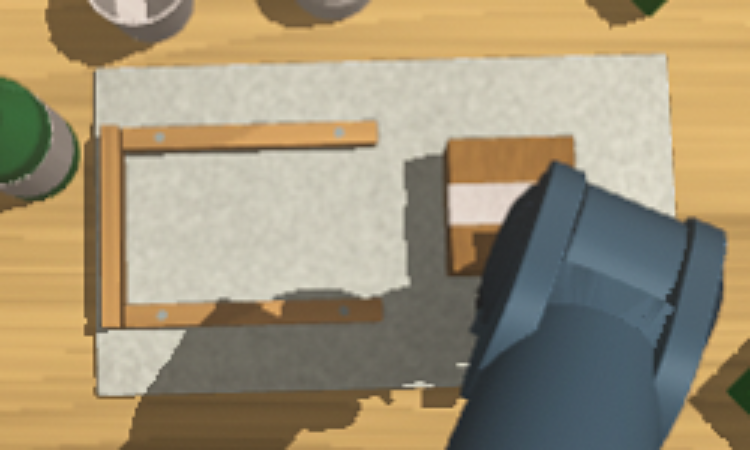

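The side push went too far: the carton is now about 6 mm to the right, and contact happens with the TCP 30 mm from its face. I'll back off, cross over, measure and nudge it back.

```bash
python3 -m jog '[[0,-0.3,0,0,-1],[0,-0.2,0,0,-1],[0,0,-0.8,0,-1],[0,0,-0.8,0,-1],[0,0,-0.8,0,-1],[-0.6,0.2,-0.2,0,-1],[-0.7,0.2,0,0,-1],[-0.7,0.2,0,0,-1]]'; python3 -m jog '[[-0.7,0.5,0,0,-1],[-0.5,0.5,0,0,-1],[0,0.7,0,0,-1],[0,0.7,0,0,-1],[0,0.7,0,0,-1],[0,0.7,0,0,-1],[0,0.5,0,0,-1],[0,0,0,0,-1]]'; python3 -c "
from g import *
p=carton_pose((.494,-.11,1.6));print(p,inlane(L,p[0]))
go(-.097,-.105,.15)"
```

```text
clock: 10.65
tool_pos: [0.4275, -0.1865, 0.1567]
tool_rot: [0.695, 0.719, 0.0, 0.0]
force: [-0.0, -0.1, -0.5]
width: -0.0
finger_force: 0.0
clock: 11.45
tool_pos: [0.6026, -0.2278, 0.1554]
tool_rot: [0.695, 0.719, 0.0, -0.0]
force: [0.5, 0.1, -0.4]
width: -0.0002
finger_force: 0.0
top 0.76 [344.6, 246.0, 393.9, 290.9]
scene 0.74 [249.8, 228.1, 296.5, 297.5]
top (array([ 0.50363336, -0.10440838,  1.62811984]), np.float64(0.04367654398083687))
scene (array([ 0.50306446, -0.10284681,  1.48224165]), np.float64(0.7856537103652954))
(array([ 0.5030464 , -0.10401693,  1.5937736 ]), np.float64(0.8372648358345032)) [-0.09758353 -0.0064104  -0.0102264 ]
lane tcp [-2.247e-01 -9.940e-02  2.000e-04] z 0.1561 width 0.0 clock 11.65 F [ 0.2  0.  -0.6]
target [ 0.602 -0.1    0.15 ] tool shift/40mm [3.193 0.141 0.154] turn/0.1 0.002
```

```bash
python3 -m jog '[[0.6,0,0,0,-1],[0.7,0,0,0,-1],[0.7,0,0,0,-1],[0.7,0,0,0,-1],[0.5,0,0,0,-1],[0,0,0,0,-1],[0,0,0.4,0,-1],[0,0,0.6,0,-1]]'; python3 -m jog '[[0,0,0.6,0,-1],[0,0,0.6,0,-1],[0,0,0.4,0,-1],[0,0,0,0,-1],[0,0,0,0,-1]]'; python3 -c "
from g import *
go(-.097,-.081,.05)"
```

```text
clock: 12.45
tool_pos: [0.5983, -0.1014, 0.1179]
tool_rot: [0.695, 0.719, 0.001, 0.002]
force: [-0.2, -0.1, -0.3]
width: 0.0001
finger_force: 0.0
clock: 12.95
tool_pos: [0.5969, -0.1009, 0.0526]
tool_rot: [0.695, 0.719, -0.0, -0.0]
force: [0.6, 0.1, 0.6]
width: -0.0001
finger_force: 0.0
lane tcp [-0.0976 -0.1003 -0.0003] z 0.0526 width -0.0001 clock 12.95 F [0.6 0.1 0.6]
target [ 0.578 -0.101  0.05 ] tool shift/40mm [ 0.015 -0.482  0.066] turn/0.1 -0.003
```

```bash
python3 -m jog '[[0,-0.1,0,0,-1],[0,-0.1,0,0,-1],[0,-0.1,0,0,-1],[0,-0.1,0,0,-1],[0,-0.08,0,0,-1],[0,0,0,0,-1],[0,0,0,0,-1]]'; python3 -c "
from g import *
go(-.097,-.081,.05)
p=carton_pose((.494,-.11,1.6));print(p,inlane(L,p[0]))"
```

```text
clock: 13.65
tool_pos: [0.5778, -0.101, 0.053]
tool_rot: [0.695, 0.719, -0.0, 0.0]
force: [-2.4, -1.3, 6.6]
width: -0.0
finger_force: 0.0
lane tcp [-0.0971 -0.0812  0.0006] z 0.053 width -0.0 clock 13.65 F [-2.4 -1.3  6.6]
target [ 0.578 -0.101  0.05 ] tool shift/40mm [ 0.002 -0.006  0.075] turn/0.1 0.006
top 0.95 [402.3, 147.1, 450.8, 188.5]
scene 0.8 [226.2, 227.0, 284.3, 297.3]
top (array([ 0.43623484, -0.01224047,  1.70349887]), np.float64(3.4878029823303223))
scene (array([ 0.50064906, -0.10508191,  1.54341999]), np.float64(0.4686027765274048))
(array([ 0.4990775 , -0.10622303,  1.66014204]), np.float64(4.1137471199035645)) [-0.09965665 -0.00237045  0.05614204]
```

```bash
python3 -m jog '[[0,0.3,0,0,-1],[0,0.2,0,0,-1],[0,0,-0.8,0,-1],[0,0,-0.8,0,-1],[0,0,-0.8,0,-1],[-0.7,0,-0.2,0,-1],[-0.7,0,0,0,-1],[-0.7,0,0,0,-1]]'; python3 -m jog '[[-0.7,-0.5,0,0,0.4],[-0.3,-0.5,0,0,0.4],[0,-0.5,0,0,0.4],[0,-0.5,0,0,0.4],[0,-0.4,0,0,0.4],[0,-0.1,0,0,0.4],[0,0,0,0,0.4]]'; python3 -c "
from g import *
p=carton_pose((.494,-.11,1.6));print(p,inlane(L,p[0]))
go(-.215,0,.05)"
```

```text
clock: 14.65
tool_pos: [0.6017, -0.1848, 0.1568]
tool_rot: [0.695, 0.719, 0.0, 0.0]
force: [0.1, 0.9, -0.6]
width: 0.0001
finger_force: 0.0
clock: 15.35
tool_pos: [0.5024, -0.2274, 0.1562]
tool_rot: [0.695, 0.719, 0.0, -0.0]
force: [-0.3, -0.0, 0.4]
width: 0.0596
finger_force: 0.0
top 0.59 [345.7, 243.3, 395.9, 294.2]
scene 0.66 [226.3, 227.1, 297.8, 299.8]
top (array([ 0.5027657 , -0.10435938,  1.63028178]), np.float64(0.03815820813179016))
scene (array([ 0.50100164, -0.10467859,  1.5949752 ]), np.float64(0.0372953861951828))
(array([ 0.50159151, -0.10452189,  1.62279046]), np.float64(0.08619590103626251)) [-0.09803991 -0.00493955  0.01879046]
lane tcp [-0.221  -0.0028  0.0014] z 0.1563 width 0.0599 clock 15.55 F [ 0.4  0.1 -0.1]
target [ 0.501 -0.222  0.05 ] tool shift/40mm [ 0.151 -0.07   2.656] turn/0.1 0.014
```

```bash
cat >> g.py <<'E'
def cpose(p0,cams=("top","scene")):
    for c in cams:
        img=r.capture(c);hsv=cv2.cvtColor(img,cv2.COLOR_RGB2HSV)
        k=cv2.dilate((render(r.camera_params(c),p0,CARTON,1)>0).astype(np.uint8),np.ones((25,25)))
        m=((hsv[...,1]>85)&(hsv[...,0]<25)).astype(np.uint8)&k
        m=cv2.morphologyEx(m,cv2.MORPH_OPEN,np.ones((3,3)))
        n,lab,st,_=cv2.connectedComponentsWithStats(m);m=np.isin(lab,[i for i in range(1,n) if st[i,4]>60])
        f=np.zeros((480,640),np.uint8);cv2.fillConvexPoly(f,cv2.convexHull(np.argwhere(m)[:,::-1].astype(np.int32)),1)
        p,e=fit({c:f.astype(np.float32)},CARTON,p0);print(c,"carton in lane",inlane(L,p).round(4),"err",round(e,3))
E
python3 -c "
from g import *
cpose((.5,-.105,1.61))"
```

```text
top carton in lane [-0.0984 -0.0052 -0.0243] err 0.027
scene carton in lane [-0.0921  0.0035 -0.0331] err 0.238
```

The top view gives y about -5 mm. One more nudge from the right, to TCP y -76 mm.

```bash
python3 -m jog '[[0,0.5,0,0,-1],[0,0.6,0,0,-1],[0,0.7,0,0,-1],[0.5,0.6,0,0,-1],[0.7,0.03,0,0,-1],[0.7,0,0,0,-1],[0.7,0,0,0,-1],[0.5,0,0,0,-1]]'; python3 -m jog '[[0,0,0,0,-1],[0,0,0.6,0,-1],[0,0,0.7,0,-1],[0,0,0.7,0,-1],[0,0,0.6,0,-1],[0,0,0,0,-1],[0,0,0,0,-1]]'; python3 -c "
from g import *
go(-.097,-.076,.053)"
```

```text
clock: 16.45
tool_pos: [0.5957, -0.0983, 0.1561]
tool_rot: [0.694, 0.72, 0.0, -0.0]
force: [0.8, -0.5, 0.6]
width: -0.0
finger_force: 0.0
clock: 17.15
tool_pos: [0.5954, -0.1007, 0.0523]
tool_rot: [0.695, 0.719, -0.0, -0.0]
force: [0.4, -0.4, -0.1]
width: 0.0003
finger_force: 0.0
lane tcp [-0.0973 -0.0988  0.0003] z 0.0523 width 0.0003 clock 17.15 F [ 0.4 -0.4 -0.1]
target [ 0.573 -0.101  0.053] tool shift/40mm [ 0.009 -0.571 -0.017] turn/0.1 0.003
```

```bash
python3 -m jog '[[0,-0.12,0,0,-1],[0,-0.12,0,0,-1],[0,-0.12,0,0,-1],[0,-0.12,0,0,-1],[0,-0.08,0,0,-1],[0,0,0,0,-1],[0,0.3,0,0,-1],[0,0.2,0,0,-1]]';python3 -m jog '[[0,0,-0.8,0,-1],[0,0,-0.8,0,-1],[0,0,-0.8,0,-1],[-0.7,0,-0.2,0,-1],[-0.7,0,0,0,-1],[-0.7,0,0,0,-1],[-0.7,-0.5,0,0,0.4],[-0.3,-0.5,0,0,0.4]]'; python3 -m jog '[[0,-0.5,0,0,0.4],[0,-0.5,0,0,0.4],[0,-0.38,0,0,0.4],[0,0,0,0,0.4],[0,0,0,0,0.4]]'; python3 -c "
from g import *
cpose((.5,-.105,1.61))
p=carton_pose((.5,-.105,1.6));print(p,inlane(L,p[0]))
go(-.215,0,.053)"
```

```text
clock: 17.95
tool_pos: [0.5928, -0.1002, 0.0521]
tool_rot: [0.695, 0.719, -0.0, -0.0]
force: [-0.1, -0.0, 0.2]
width: 0.0005
finger_force: 0.0
clock: 18.75
tool_pos: [0.5567, -0.2278, 0.1554]
tool_rot: [0.696, 0.719, -0.001, -0.0]
force: [-0.1, -0.7, 1.1]
width: 0.0284
finger_force: 0.0
clock: 19.25
tool_pos: [0.5022, -0.2274, 0.156]
tool_rot: [0.695, 0.719, 0.0, -0.0]
force: [0.4, -1.0, 0.2]
width: 0.0601
finger_force: 0.0
top carton in lane [-0.0983 -0.0033 -0.0132] err 0.028
scene carton in lane [-0.0906  0.006   0.0377] err 0.238
top 0.6 [345.9, 246.5, 394.8, 293.5]
scene 0.84 [225.0, 226.1, 297.9, 298.7]
top (array([ 0.50090441, -0.10414132,  1.58826713]), np.float64(0.033157702535390854))
scene (array([ 0.49902757, -0.10492476,  1.61556845]), np.float64(0.03786003589630127))
(array([ 0.49979313, -0.10437044,  1.59757875]), np.float64(0.08356653153896332)) [-0.09782884 -0.00314718 -0.00642125]
lane tcp [-0.2209 -0.002   0.0014] z 0.1562 width 0.0599 clock 19.55 F [ 0.1 -0.8 -0.3]
target [ 0.501 -0.222  0.053] tool shift/40mm [ 0.147 -0.05   2.579] turn/0.1 0.014
```

Now y is about -3 mm and square enough. Go down behind it and push to the lane's mouth.

```bash
python3 -m jog '[[0,0,0.6,0,0.4],[0,0,0.7,0,0.4],[0,0,0.7,0,0.4],[0,0,0.57,0,0.4],[0,0,0,0,0.4],[0.4,-0.05,0,0.01,0.4],[0.4,0,0,0,0.4],[0.25,0,0,0,0.4]]'; python3 -m jog '[[0.25,0,0,0,0.4],[0.25,0,0,0,0.4],[0.25,0,0,0,0.4],[0.25,0,0,0,0.4],[0.25,0,0,0,0.4],[0.25,0,0,0,0.4],[0.25,0,0,0,0.4],[0,0,0,0,0.4]]'; python3 -c "
from g import *
go(.093,0,.053)
p=carton_pose((.497,-.04,1.6));print(p,inlane(L,p[0]))
cv2.imwrite('pics/mouth.png',cv2.resize(r.capture('top')[200:350,200:450],None,fx=3,fy=3)[:,:,::-1])"
```

```text
clock: 20.35
tool_pos: [0.4994, -0.1838, 0.0548]
tool_rot: [0.695, 0.719, 0.001, 0.001]
force: [-0.3, -0.1, 0.5]
width: 0.0597
finger_force: 0.0
clock: 21.15
tool_pos: [0.4971, -0.1141, 0.054]
tool_rot: [0.695, 0.719, 0.001, -0.0]
force: [1.3, 0.5, 4.6]
width: 0.06
finger_force: 0.1
lane tcp [-1.074e-01 -1.000e-04  1.200e-03] z 0.054 width 0.06 clock 21.15 F [1.3 0.5 4.6]
target [0.49  0.086 0.053] tool shift/40mm [5.011e+00 4.000e-03 3.200e-02] turn/0.1 0.012
top 0.66 [327.5, 247.7, 367.2, 294.3]
scene 0.72 [247.9, 214.2, 315.3, 285.2]
top (array([ 0.49978741, -0.05100113,  1.62450012]), np.float64(0.2931444048881531))
scene (array([ 0.4972172 , -0.05563874,  1.60649485]), np.float64(0.6128318309783936))
(array([ 0.49914636, -0.05499482,  1.59705441]), np.float64(0.9094984531402588)) [-0.04845896 -0.00413993 -0.00694559]
```

View pics/mouth.png

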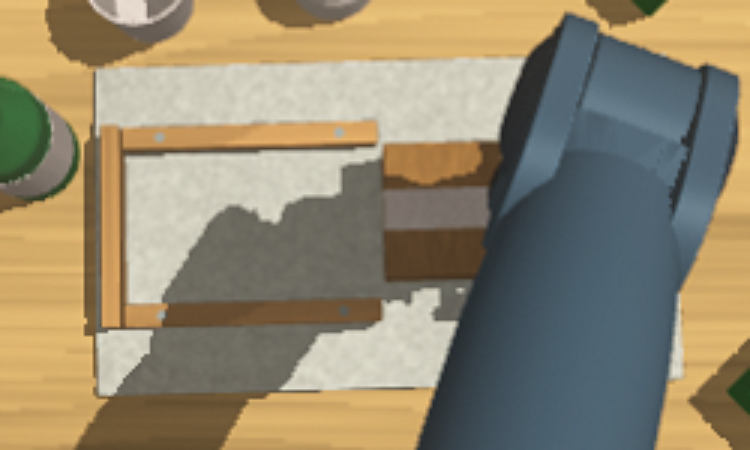

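The front edge is at the mouth, with y about -4 mm and both rails clear. I'll push on with a slight (0.03 rad) heading to bring it to the centre.

```bash
python3 -m jog '[[0.2,0,0,-0.15,0.4],[0.2,0,0,-0.15,0.4],[0.25,0,0,0,0.4],[0.25,0,0,0,0.4],[0.25,0,0,0,0.4],[0.25,0,0,0,0.4],[0.25,0,0,0,0.4],[0,0,0,0,0.4]]'; python3 -c "
from g import *
go(.093,0,.053)
p=carton_pose((.497,.02,1.63));print(p,inlane(L,p[0]))
cv2.imwrite('pics/mid.png',cv2.resize(r.capture('top')[200:350,200:450],None,fx=3,fy=3)[:,:,::-1])"
```

```text
clock: 22.2
tool_pos: [0.4921, -0.0477, 0.0534]
tool_rot: [0.684, 0.73, 0.0, -0.001]
force: [0.3, -0.8, -0.0]
width: 0.06
finger_force: 0.0
lane tcp [-0.0409  0.0027  0.0319] z 0.0534 width 0.06 clock 22.2 F [ 0.3 -0.8 -0. ]
target [0.49  0.086 0.053] tool shift/40mm [3.345 0.173 0.016] turn/0.1 0.319
top 0.6 [297.1, 248.8, 327.0, 296.5]
scene 0.84 [268.4, 199.4, 332.7, 266.4]
top (array([0.49385154, 0.02465054, 1.68313776]), np.float64(0.8641917109489441))
scene (array([0.49315059, 0.01312353, 1.62293794]), np.float64(0.6922442317008972))
(array([0.49451756, 0.01391051, 1.6828054 ]), np.float64(1.5630064010620117)) [ 0.02056205 -0.00180116  0.0788054 ]
```

View pics/mid.png

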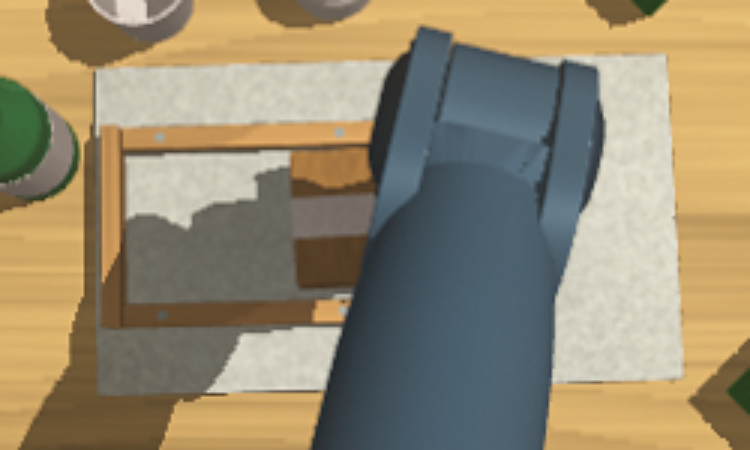

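The carton is between the rails at y about -1.5 mm. Straighten and continue.

```bash
python3 -m jog '[[0.25,0,0,0,0.4],[0.25,0.02,0,0.15,0.4],[0.25,0.02,0,0.15,0.4],[0.25,0,0,0,0.4],[0.25,0,0,0,0.4],[0.25,0,0,0,0.4],[0.25,0,0,0,0.4],[0.25,0,0,0,0.4]]'; python3 -m jog '[[0.25,0,0,0,0.4],[0.25,0,0,0,0.4],[0,0,0,0,0.4]]'; python3 -c "
from g import *
go(.093,0,.053)
p=carton_pose((.492,.12,1.6));print(p,inlane(L,p[0]))
cv2.imwrite('pics/late.png',cv2.resize(r.capture('top')[200:350,200:450],None,fx=3,fy=3)[:,:,::-1])"
```

```text
clock: 23.25
tool_pos: [0.4907, 0.0311, 0.0535]
tool_rot: [0.695, 0.719, -0.0, -0.0]
force: [0.0, -2.3, -1.0]
width: 0.0599
finger_force: 0.0
clock: 23.55
tool_pos: [0.49, 0.0521, 0.0535]
tool_rot: [0.695, 0.719, 0.001, -0.001]
force: [0.3, -0.1, 0.4]
width: 0.0596
finger_force: 0.0
lane tcp [0.0589 0.0015 0.0019] z 0.0535 width 0.0596 clock 23.55 F [ 0.3 -0.1  0.4]
target [0.49  0.086 0.053] tool shift/40mm [0.852 0.039 0.013] turn/0.1 0.019
top 0.72 [251.2, 261.0, 259.4, 294.0]
scene 0.79 [302.8, 178.6, 361.8, 237.6]
top (array([0.47649625, 0.11510775, 1.7363121 ]), np.float64(17.921728134155273))
scene (array([0.48849793, 0.11302877, 1.6322157 ]), np.float64(0.8933649063110352))
(array([0.49091253, 0.11467899, 1.63828693]), np.float64(18.922109603881836)) [ 0.12139467 -0.00154339  0.03428693]
```

View pics/late.png

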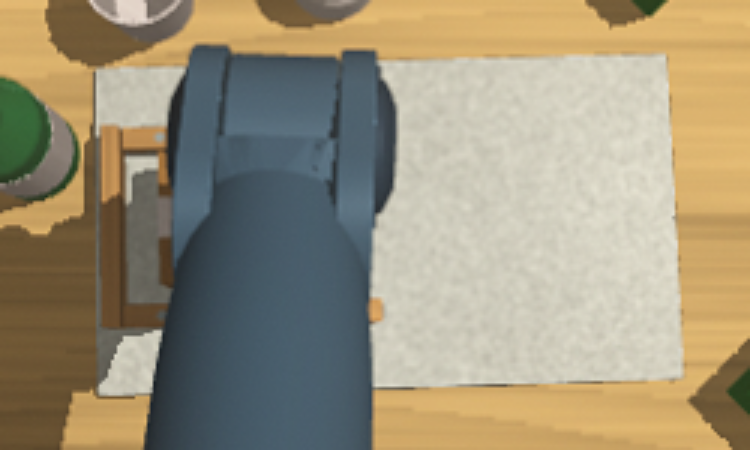

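About 33 mm are left. I push 30 mm, then creep in until the force shows the stop.

```bash
python3 -m jog '[[0.2,0,0,0,0.4],[0.2,0,0,0,0.4],[0.2,0,0,0,0.4],[0.1,0,0,0,0.4],[0,0,0,0,0.4]]'; python3 -m jog '[[0.05,0,0,0,0.4],[0.03,0,0,0,0.4],[0,0,0,0,0.4]]';  python3 -c "
from g import *
go(.093,0,.053)"
```

```text
clock: 24.3
tool_pos: [0.4892, 0.0793, 0.0535]
tool_rot: [0.695, 0.719, 0.0, -0.0]
force: [0.2, -0.2, 0.3]
width: 0.0599
finger_force: 0.0
clock: 24.6
tool_pos: [0.4891, 0.0814, 0.0535]
tool_rot: [0.695, 0.719, -0.0, -0.0]
force: [-0.1, -2.2, -0.1]
width: 0.0598
finger_force: 0.0
lane tcp [ 0.0882  0.0013 -0.0003] z 0.0535 width 0.0598 clock 24.6 F [-0.1 -2.2 -0.1]
target [0.49  0.086 0.053] tool shift/40mm [0.119 0.033 0.012] turn/0.1 -0.003
```

```bash
python3 -m jog '[[0.05,0,0,0,0.4],[0.04,0,0,0,0.4],[0,0,0,0,0.4]]'; python3 -m jog '[[0.04,0,0,0,0.4],[0,0,0,0,0.4]]';  python3 -c "
from g import *
go(.093,0,.053)"
```

```text
clock: 24.9
tool_pos: [0.4891, 0.0853, 0.0535]
tool_rot: [0.695, 0.719, 0.0, -0.0]
force: [0.1, -2.4, -0.3]
width: 0.0597
finger_force: 0.0
clock: 25.1
tool_pos: [0.489, 0.0869, 0.0535]
tool_rot: [0.695, 0.719, 0.0, -0.0]
force: [-0.0, -2.3, -0.3]
width: 0.0593
finger_force: 0.0
lane tcp [ 0.0937  0.0013 -0.0001] z 0.0535 width 0.0593 clock 25.1 F [-0.  -2.3 -0.3]
target [0.49  0.086 0.053] tool shift/40mm [-0.017  0.032  0.013] turn/0.1 -0.001
```

Only sliding friction so far, so keep creeping.

```bash
python3 -m jog '[[0.04,0,0,0,0.4],[0,0,0,0,0.4]]' | grep -E "pos|^force"; python3 -m jog '[[0.04,0,0,0,0.4],[0,0,0,0,0.4]]' | grep -E "pos|^force"
```

```text
tool_pos: [0.489, 0.0874, 0.0535]
force: [0.6, -6.0, 0.8]
tool_pos: [0.489, 0.0876, 0.0536]
force: [0.2, -10.7, 1.7]
```

The force rises to 11 N, so the carton is against the stop. Back off, rise and check.

```bash
python3 -m jog '[[-0.1,0,0,0,0.4],[-0.4,0,0,0,0.4],[-0.5,0,0,0,0.4],[0,0,-0.8,0,0.4],[0,0,-0.8,0,0.4],[0,0,-0.8,0,0.4],[-0.6,0,-0.8,0,0.4],[-0.8,0,0,0,0.4]]' >/dev/null; python3 -m jog '[[-0.8,0,0,0,0.4],[-0.8,0,0,0,0.4],[-0.8,0,0,0,0.4],[-0.8,0,0,0,0.4],[-0.6,0,0,0,0.4],[0,0,0,0,0.4],[0,0,0,0,0.4],[0,0,0,0,0.4]]'; python3 -c "
from g import *
p=carton_pose((.488,.145,1.6));print(p,inlane(L,p[0]))
cv2.imwrite('pics/end.png',cv2.resize(r.capture('top')[200:350,200:450],None,fx=3,fy=3)[:,:,::-1])"
```

```text
clock: 27.1
tool_pos: [0.497, -0.1568, 0.1814]
tool_rot: [0.695, 0.719, 0.0, -0.001]
force: [0.3, 0.2, -0.6]
width: 0.0596
finger_force: 0.0
top 0.9 [233.6, 251.1, 283.4, 297.8]
scene 0.56 [308.2, 169.2, 371.6, 229.9]
top (array([0.49099125, 0.14542363, 1.5949999 ]), np.float64(0.040813177824020386))
scene (array([0.48894885, 0.14656145, 1.61596883]), np.float64(0.08188100904226303))
(array([0.49060151, 0.14570564, 1.60316479]), np.float64(0.1328011304140091)) [ 0.15241454 -0.00226255 -0.00083521]
```

View pics/end.png

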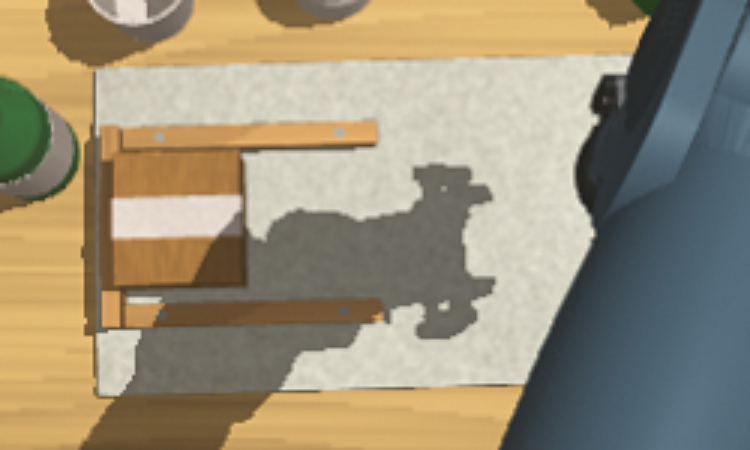

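The carton rests against the stop at x 152 mm, y -2 mm, and is square. The robot is clear of everything.

```bash
python3 -c "
from bench import r
print(r.close_job())"
```

```text
the job is handed in; nothing more can be done
None
```

The carton is against the end stop and the job is handed in: last measured at x 152 mm, y -2 mm and square to the lane, with the robot clear and no contact with rails or bystanders seen; no verdict came back.

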